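# Pack three small cheeses and snap the jar's lid on

## Robot

A 6-joint arm with a two-finger parallel gripper is mounted at the origin on the work surface. World frame = base frame: x ahead of the robot, y to its left, z up, the work surface at z = 0. Lengths are in m, angles in rad, forces in N, time in s.
With the tool pointing down it reaches from about 0.325 to 1 m from the base axis. Payload 5.1 kg.
Tool frame: the origin (TCP) lies midway between the tips of the shut fingers; the grasp point (between the pads) lies 19 mm behind it; z points along the fingers, y is the line along which they close (so a half turn about z gives the same grasp; the last joint's range is limited). The gripper opens to 85 mm and grips with 20 to 120 N. Pads are 22 mm wide; open, the fingers measure 114 mm over their backs; the gripper's body (76 mm by 85 mm) begins 54 mm behind the grasp point. The pads swing forward as they close: fully open they stand 13 mm farther back than shut.
Start: joints at [-1.315, 0.124, 1.65, -0, 1.367, -0.083], TCP at [0.216, -0.613, 0.231] pointing down, gripper open.
Joint ranges: [-2.61, 2.61], [-1.02, 2.33], [0.03, 2.71], [-1.35, 4.49], [0.32, 2.68], [-2.91, 2.91]. Speed limits (rad/s): [2.57, 2.57, 3.14, 3.14, 3.14, 3.14].

## Interface

Orientations are given as a rotation vector (axis times angle).
In Python, from station import telemetry, read_camera, ticket gives the robot as it stands.
- The arm moves only by the tool play_rows, never from a script. Its argument "commands" is a list of rows, each an object of numbers: "tx", "ty", "tz": the shift along the tool's x, y, z in cm; "roll": the turn about the tool's z in degrees. In form: [{"tx": .., "ty": .., "tz": .., "roll": ..}, ...]. A call has 1 to 10 rows; each row is the pose to reach, as a shift and turn from the pose commanded when the call began, along the tool's axes at that moment; what a row does not reach only later rows make up. A row lasts 1/12 s, in which the tool goes at most 41.7 mm and 7.16 degrees, less where a joint would pass 70% of its speed; a pose out of reach is approached as far as the arm can. A call with a gripper value outside its range is refused whole. "gripper" is the closure, from -1 (fully open) to 1 (shut), set as the call begins (left out, the last holds). The fingers move at their own pace and stop on an object; "newtons" is the grip in N (left out, the last holds). Time passes only in rows, so rows that repeat a pose let the fingers close. It gives the time, the measured TCP pose, the force, the opening and the grip force at its end, in the units of the state.
- telemetry.get_obs(): the state, without advancing time (a new reading comes with each control period).
- read_camera(name): name is "side" or "top"; returns a dict with "img" (400x640x3 uint8, red, green, blue), "intrinsics" (3x3 intrinsics, pixels), "R" (3x3) and "t" (3): a world point X has camera coordinates R X + t. Camera axes: x right, y down, z forward; pixel columns grow to the right and rows downward; lengths in m; the calibration is good to about 2 mm. A picture is of the moment at which its call begins. There is no depth.
- ticket.hand_in(): hands the job in; it is judged then, once.
The state is a dict: "t": time; "qpos": joint angles; "qd": joint speeds; "tau": joint torques, N m; "ee_pos": TCP position; "orientation": TCP orientation; "ft_force": force on the tool from outside, world axes, zero at the start; "ft_torque": the same for the moment, N m; "finger_gap": opening from 0.0 (shut) to 1.0 (fully open); "grasp_force": force on a finger pad.
Only numpy, scipy, OpenCV 4.12 (cv2) and the standard library are available. Lean on these libraries where they do the work, as an engineer would, in place of code of your own. Each camera call takes 0.05 s, during which the arm holds its last target. There are 200 camera calls.

## Task

Pack the open glass jar for a customer: put three of the four small waxed cheeses from the board into it, no more, and leave the fourth and the bigger cheese where they lie. Then set the knobbed lid from the counter over the jar's neck and press it down until it clicks, keep pressing after the force drops so that it goes fully home all round, and finish still holding it pressed down firmly, not letting go, so that a colleague can stick the seal on. Do not tip the jar over or disturb the other things on the counter.

Things in the scene. Friction and masses are not known exactly. Their poses are not given: they have to be found in the camera images.
- jar: The only open jar: clear glass, 0.45 kg, loose, standing upright on the counter. Body 100 mm across up to 66 mm above its foot, then a neck 90 mm across up to the rim at 80 mm; inside straight, 82 mm across, inner floor 6 mm above the foot. Origin: centre of the underside; z up along its axis.
- jar_rim (a point): Centre of the jar's mouth at rim height, 80 mm above its underside. Mouth 82 mm across; the rim's outer edge is bevelled to 86 mm across over its top 3 mm.
- jar_mid (a point): Point on the jar's axis inside it, 36 mm above its underside.
- jar_bead (a point): Point on the jar's axis, 73 mm above its underside, at the height of the springy white silicone bead that runs round the neck and stands 3 mm out from it. The lid's lip must be forced down past this bead with roughly 8 to 16 N, then the force drops (click), often on one side a moment before the other; the bead springs out above the lip.
- lid: The jar's loose lid: off-white plastic, 0.08 kg, lying skirt down, knob up on the counter. 100 mm across, top face 15 mm above its lower edge. Skirt open below, 12 mm deep inside, with an inward lip 92.4 mm across round its lowest 2 mm. Origin: centre at the height of the skirt's lower edge; z up. It stands 76 mm above the jar's origin when only laid on the bead, 68 mm when fully home.
- lid_knob (a point): Centre of the flat top of the lid's round knob (28 mm across, 26 mm tall, on the middle of the lid), 41 mm above the skirt's lower edge; 109 mm above the counter when the lid is fully home. At the end a push on the lid of 6 N or more, up to about 25 N, is firm.
- board: Wooden board, fixed, 210 mm along its own x, 300 mm along its own y, 18 mm thick, with a 25 mm grip tab on its +y end. The five cheeses lie flat on it about 86 mm apart, on a grid of two rows of three with one place empty, in any order. Origin: centre of the underside; x and y along its edges.
- cheese1: Small waxed cheese, one of four alike: a flat disc 38 mm across, 18 mm thick, 22 g, lying flat on the board. Origin: centre of its underside.
- cheese2: Small waxed cheese, one of four alike: a flat disc 38 mm across, 18 mm thick, 22 g, lying flat on the board. Origin: centre of its underside.
- cheese3: Small waxed cheese, one of four alike: a flat disc 38 mm across, 18 mm thick, 22 g, lying flat on the board. Origin: centre of its underside.
- cheese4: Small waxed cheese, one of four alike: a flat disc 38 mm across, 18 mm thick, 22 g, lying flat on the board. Origin: centre of its underside.
- big_cheese: The one bigger waxed cheese on the board, same look, 56 mm across and 26 mm thick; it stays where it is. Origin: centre of its underside.
- oil_bottle: Green oil bottle, bystander, 64 mm across, 240 mm tall, at the far right. Origin: centre of its underside.
- pepper_mill: Turned dark wooden pepper mill, bystander, 52 mm across, 152 mm tall, at the far side. Origin: centre of its underside.
- mustard_jar: Small closed mustard jar with a brass cap, bystander, 52 mm across, 62 mm tall, on the robot's side. Origin: centre of its underside.
- salametto: Small salami lying on the counter, bystander, 38 mm thick, 150 mm long along its own y. Origin: centre of its underside.
- cheese_knife: Cheese knife lying flat, bystander, 215 mm long along its own x, 18 mm tall. Origin: underside, at the middle of its length.
- packed_jar: A second jar of the same kind, packed and closed earlier, bystander, 100 mm across, 109 mm tall with its lid. Origin: centre of its underside.
Things that resemble listed ones, but are neither listed nor needed, are in the scene too. Leave any green look-alike of the cheese1 alone.

How it is judged:
On the way, in this order (a step that is already met when the one before it is completed fails the run):
1. exactly three small cheeses lie in the jar, the fourth is still in its place, and the lid is not on yet (((distance between each of cheese1, cheese2, cheese3 and jar_mid below 0.045 m and distance of cheese4 from where it was at the start of the episode below 0.03 m) or (distance between each of cheese1, cheese2, cheese4 and jar_mid below 0.045 m and distance of cheese3 from where it was at the start of the episode below 0.03 m) or (distance between each of cheese1, cheese3, cheese4 and jar_mid below 0.045 m and distance of cheese2 from where it was at the start of the episode below 0.03 m) or (distance of cheese1 from where it was at the start of the episode below 0.03 m and distance between each of cheese2, cheese3, cheese4 and jar_mid below 0.045 m)) and angle between jar's own z axis and vertical below 0.05 rad and height (world z) of jar below 0.006 m and distance between lid and jar_rim above 0.03 m), for 0.2 s.
2. the lid is snapped fully home on the jar (((distance between each of cheese1, cheese2, cheese3 and jar_mid below 0.045 m and distance of cheese4 from where it was at the start of the episode below 0.03 m) or (distance between each of cheese1, cheese2, cheese4 and jar_mid below 0.045 m and distance of cheese3 from where it was at the start of the episode below 0.03 m) or (distance between each of cheese1, cheese3, cheese4 and jar_mid below 0.045 m and distance of cheese2 from where it was at the start of the episode below 0.03 m) or (distance of cheese1 from where it was at the start of the episode below 0.03 m and distance between each of cheese2, cheese3, cheese4 and jar_mid below 0.045 m)) and angle between jar's own z axis and vertical below 0.05 rad and height (world z) of jar below 0.006 m and z of lid in the frame of jar between 0.066 and 0.0695 m and horizontal distance between lid and jar below 0.003 m and angle between the z axis of lid and the z axis of jar, either way round below 0.03 rad), for 0.2 s.
At the end, for the whole second after the job is handed in: Exactly three small cheeses in the jar; the other cheeses and all bystanders within 30 mm of their places; jar upright (3 deg), still; lid fully home (within 1.5 mm, centred to 3 mm, level to 1.7 deg) and the robot pressing it onto the jar with over 4 N through the last second (all of step 2 and contact force between lid and jar above 4 N and contact force between any of the fingers, the arm and lid above 2 N and distance of each of big_cheese, oil_bottle, pepper_mill, mustard_jar, salametto, cheese_knife, packed_jar from where it was at the start of the episode below 0.03 m and linear speed of jar below 0.02 m/s); the arm keeps its last pose, push and grip.
It fails at once if the jar is tipped (angle between jar's own z axis and vertical above 0.4 rad).
It fails at once if the bigger cheese is moved (distance of big_cheese from where it was at the start of the episode above 0.03 m).
It fails at once if another thing on the counter is disturbed (over 30 mm) (distance of any of oil_bottle, pepper_mill, mustard_jar, salametto, cheese_knife, packed_jar from where it was at the start of the episode above 0.03 m).
It also fails if it takes over 72 s, if anything falls off the work surface, if the arm or the gripper's body presses on something with over 40 N, if the wrist force passes 120 N, or if a joint passes its speed limit or range.

## Working session

There is one attempt and no reset: what is moved stays moved. The work goes in short steps, Python scripts to look and compute and a tool call to move; the robot and the scene stay as the last step left them, time stands still between calls to the robot, and variables do not carry over. Pictures are saved under pics/ and viewed, at most 10 in all, crops included, and the job is handed in when it is done.

Besides the shell and the picture viewer there is one more tool, called by a JSON object that holds its "op" and its "data", one argument or row to a line. play_rows: Moves the arm, as the interface text tells. Its arguments: {"type":"object","properties":{"commands":{"type":"array"},"gripper":{"type":"number"},"newtons":{"type":"number"}},"required":["commands"]}

```bash
mkdir -p pics && ls
python3 - <<'E'
from station import telemetry, read_camera
import cv2
o=telemetry.get_obs();print(o)
for n in("top","side"):
    c=read_camera(n);cv2.imwrite(f"pics/{n}0.png",c["img"][:,:,::-1]);print(n,c["intrinsics"].tolist(),c["R"].tolist(),c["t"].tolist())
E
```

```text
pics
{'t': 0.0, 'qpos': array([-1.31459654e+00,  1.24539151e-01,  1.65168388e+00, -1.21693048e-05,
        1.36750668e+00, -8.25980367e-02]), 'qd': array([-0.00016939,  0.00105136,  0.00123822, -0.00016745, -0.00039414,
        0.00042416]), 'tau': array([-5.52705478e-04, -4.23618400e+01, -3.65450120e+01, -6.49780714e-05,
        7.09760701e-03,  6.20922833e-06]), 'ee_pos': array([ 0.21584352, -0.61246194,  0.23002515]), 'orientation': array([-3.09452660e+00, -5.29285832e-01,  3.09451718e-04]), 'ft_force': array([ 0.77644398, -0.12975925,  0.17499211]), 'ft_torque': array([ 0.0012851 , -0.01270958, -0.04119723]), 'grasp_force': 0.0, 'finger_gap': 1.001604330674503}
top [[510.6958777888211, 0.0, 325.5263204071628], [0.0, 510.6958777888211, 202.6865803461209], [0.0, 0.0, 1.0]] [[0.026223093019226245, -0.9995135729855746, 0.016880959987975407], [-0.9838891588523763, -0.028793195042737807, -0.17644567155924828], [0.17684590039146586, -0.011982042265051755, -0.9841656152182366]] [-0.040797842438275944, 0.5553044876565099, 1.1863615694170049]
side [[509.23525037468977, 0.0, 319.35777805273585], [0.0, 509.23525037468977, 202.50620393309615], [0.0, 0.0, 1.0]] [[-0.9341373677780234, -0.35661254838203515, 0.014658392040637696], [-0.2837070228817029, 0.7169904141475004, -0.6367378355243211], [0.21655877559763595, -0.5989592944074472, -0.770941022617545]] [0.48894302664544836, 0.19876874648581766, 1.1067027752964216]
```

View pics/top0.png

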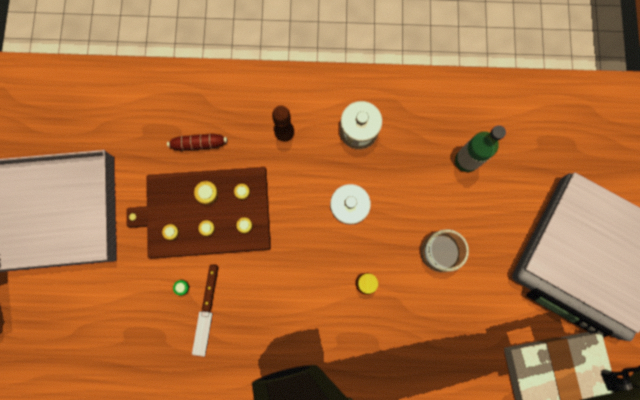

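View pics/side0.png

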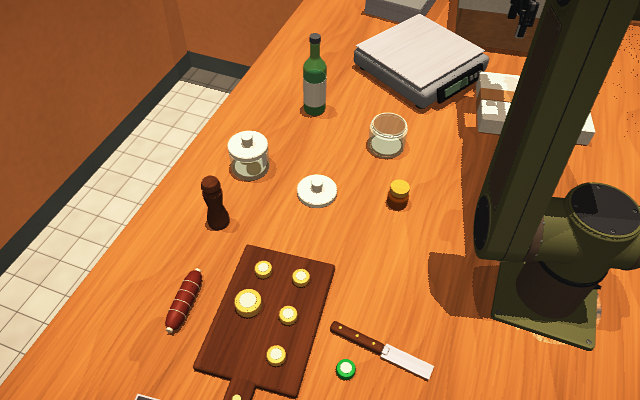

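Candidates in the top picture: small cheeses at (242,191), (244,225), (206,228) and (170,232). Look-alikes to avoid are the big cheese (205,192), the green disc (181,288), the board's tab button (133,217) and the mustard cap (368,284). The open jar is at (446,250); the packed jar at (361,124) is closed. The loose lid is at (350,203). I'll measure these and check with one crop.

```bash
cat > h.py <<'E'
import numpy as np, cv2
from station import telemetry, read_camera
def ray(c,u,v,z):
    d=c["R"].T@np.linalg.inv(c["intrinsics"])@np.array([u,v,1.]); o=-c["R"].T@c["t"]
    return o+d*(z-o[2])/d[2]
def blob(m,u,v,r):
    n,l,s,ce=cv2.connectedComponentsWithStats(m.astype(np.uint8))
    b=[(s[i,4],*ce[i]) for i in range(1,n) if np.hypot(ce[i][0]-u,ce[i][1]-v)<r]
    return max(b) if b else None
def rect(c,z,x0,x1,y0,y1,k=2000):
    "orthorectified view of plane z: columns = -y, rows = -x, k px/m"
    H,W=int((x1-x0)*k),int((y1-y0)*k)
    P=lambda x,y:(lambda q:q[:2]/q[2])(c["intrinsics"]@(c["R"]@np.array([x,y,z])+c["t"]))
    src=np.float32([P(x1,y1),P(x1,y0),P(x0,y0),P(x0,y1)])
    M=cv2.getPerspectiveTransform(src,np.float32([[0,0],[W,0],[W,H],[0,H]]))
    return cv2.warpPerspective(c["img"],M,(W,H),flags=cv2.INTER_CUBIC)
E
python3 - <<'E'
from h import *
t=read_camera("top");s=read_camera("side")
ch={"A":[(242,191),(263,269)],"B":[(244,225),(301,278)],"C":[(206,228),(288,315)],"D":[(170,232),(276,355)],"big":[(205,192),(248,303)],"lid":[(350,203),(317,187)]}
for k,(a,b) in ch.items():
    z={"big":.044,"lid":.041}.get(k,.036)
    out=[]
    for c,p in((t,a),(s,b)):
        im=c["img"].astype(int)
        if k=="lid": q=(0,*p)
        else: q=blob((im[:,:,2]>110)&(im.min(2)>110),*p,8) or blob(im[:,:,1]>120,*p,8)
        out+=[q and q[0], np.round(ray(c,q[1],q[2],z)[:2],4) if q else None]
    print(k,out)
for n,p,z in(("jar",(446,250),.08),("mustard",(368,284),.062),("packed",(362,117),.109),("lidknob",(350,202),.041)):print(n,ray(t,*p,z))
a=rect(t,.08,.35,.55,-.35,-.15);b=rect(t,.041,.45,.65,-.15,.05);c=rect(t,.036,.42,.72,.08,.38,1333)
d=rect(s,.08,.35,.55,-.35,-.15);e=rect(s,.041,.45,.65,-.15,.05)
cv2.imwrite("pics/r.png",np.hstack([np.vstack([cv2.resize(x,(290,290)) for x in col]) for col in ((a,b),(d,e))])[:,:,::-1])
E
```

```text
A [np.int32(69), array([0.5825, 0.1821]), np.int32(78), array([0.5859, 0.1802])]
B [np.int32(76), array([0.499 , 0.1713]), np.int32(79), array([0.5025, 0.1696])]
C [np.int32(72), array([0.4895, 0.2625]), np.int32(97), array([0.493 , 0.2607])]
D [np.int32(67), array([0.4778, 0.3496]), np.int32(129), array([0.4798, 0.3493])]
big [np.int32(160), array([0.5762, 0.2689]), np.int32(213), array([0.5795, 0.2669])]
lid [0, array([ 0.5588, -0.0852]), 0, array([ 0.5579, -0.0727])]
jar [ 0.44699597 -0.30868692  0.08      ]
mustard [ 0.36427583 -0.12934117  0.062     ]
packed [ 0.75495153 -0.105906    0.109     ]
lidknob [ 0.56123963 -0.0851544   0.041     ]
```

View pics/r.png

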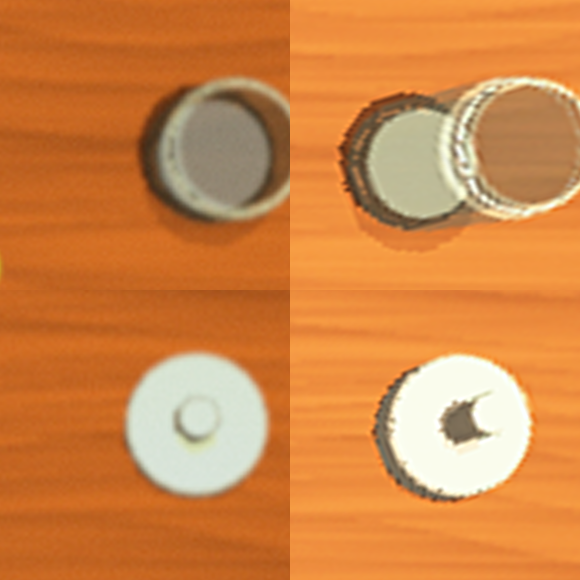

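The crop shows the open jar with an empty mouth, rim centre at about (.4485,-.311). The loose lid's knob is at about (.565,-.088). I'll take cheeses A, B and C and leave D and the big one.

```bash
cat >> h.py <<'E'
from scipy.spatial.transform import Rotation as Ro
def st(): 
    o=telemetry.get_obs();return o["ee_pos"],Ro.from_rotvec(o["orientation"]).as_matrix()
def go(*pts):
    p,R=st();print("at",p.round(4),"yaw x",R[:,0].round(3))
    for q in pts: print(q,(R.T@(np.array(q)-p)*100).round(2))
E
python3 - <<'E'
from h import *
t=read_camera("top");s=read_camera("side")
go((.5842,.1812,.17),(.5842,.1812,.019),(.5008,.1705,.17),(.4913,.2616,.17),(.4485,-.311,.17))
# lid top disc (z=.015) ellipse fit, knob top
for c,pt in((t,(350,203)),(s,(317,190))):
    k=2000;im=rect(c,.015,.45,.67,-.19,.03,k).astype(int)
    m=((im[:,:,2]>120)&(im[:,:,2]>im[:,:,0]*.7)).astype(np.uint8)
    cs,_=cv2.findContours(m,cv2.RETR_EXTERNAL,cv2.CHAIN_APPROX_NONE);q=max(cs,key=cv2.contourArea)
    (u,v),ax,_=cv2.fitEllipse(cv2.convexHull(q));print("lid",.67-v/k,.03-u/k,np.array(ax)/k)
E
```

```text
at [ 0.2159 -0.6128  0.2309] yaw x [0.943 0.332 0.   ]
(0.5842, 0.1812, 0.17) [ 61.12 -62.65   6.14]
(0.5842, 0.1812, 0.019) [ 61.12 -62.64  21.24]
(0.5008, 0.1705, 0.17) [ 52.9  -64.41   6.14]
(0.4913, 0.2616, 0.17) [ 55.03 -73.32   6.15]
(0.4485, -0.311, 0.17) [ 31.96 -20.74   6.1 ]
lid 0.5620391998291016 -0.08680207061767578 [0.09849461 0.09917155]
lid 0.564409408569336 -0.08739048767089844 [0.09953167 0.10121538]
```

{"op": "play_rows", "data": {
  "commands": [
    {"tx":61.1,"ty":-62.6,"tz":6.1,"roll":0},
    {"tx":61.1,"ty":-62.6,"tz":6.1,"roll":0},
    {"tx":61.1,"ty":-62.6,"tz":6.1,"roll":0},
    {"tx":61.1,"ty":-62.6,"tz":6.1,"roll":0},
    {"tx":61.1,"ty":-62.6,"tz":6.1,"roll":0},
    {"tx":61.1,"ty":-62.6,"tz":6.1,"roll":0},
    {"tx":61.1,"ty":-62.6,"tz":6.1,"roll":0},
    {"tx":61.1,"ty":-62.6,"tz":6.1,"roll":0},
    {"tx":61.1,"ty":-62.6,"tz":6.1,"roll":0},
    {"tx":61.1,"ty":-62.6,"tz":6.1,"roll":0}
  ],
  "gripper": -0.4,
  "newtons": 25
}}

```text
t: 1.13
ee_pos: [0.3913, -0.2341, 0.2024]
orientation: [3.096, 0.529, 0.001]
ft_force: [0.9, -0.3, -0.6]
finger_gap: 0.704
grasp_force: 0.0
```

{"op": "play_rows", "data": {
  "commands": [
    {"tx":32.1,"ty":-32.8,"tz":3.2,"roll":0},
    {"tx":32.1,"ty":-32.8,"tz":3.2,"roll":0},
    {"tx":32.1,"ty":-32.8,"tz":3.2,"roll":0},
    {"tx":32.1,"ty":-32.8,"tz":3.2,"roll":0},
    {"tx":32.1,"ty":-32.8,"tz":3.2,"roll":0},
    {"tx":32.1,"ty":-32.8,"tz":3.2,"roll":0},
    {"tx":32.1,"ty":-32.8,"tz":3.2,"roll":0},
    {"tx":32.1,"ty":-32.8,"tz":3.2,"roll":0},
    {"tx":32.1,"ty":-32.8,"tz":3.2,"roll":0},
    {"tx":32.1,"ty":-32.8,"tz":3.2,"roll":0}
  ]
}}

```text
t: 1.97
ee_pos: [0.5669, 0.143, 0.1733]
orientation: [3.096, 0.53, 0.001]
ft_force: [1.0, -0.1, 1.6]
finger_gap: 0.7
grasp_force: 0.0
```

{"op": "play_rows", "data": {
  "commands": [
    {"tx":3.0,"ty":-3.1,"tz":0.3,"roll":0},
    {"tx":3.0,"ty":-3.1,"tz":0.3,"roll":0},
    {"tx":3.0,"ty":-3.1,"tz":4.0,"roll":0},
    {"tx":3.0,"ty":-3.1,"tz":8.0,"roll":0},
    {"tx":3.0,"ty":-3.1,"tz":8.0,"roll":0},
    {"tx":3.0,"ty":-3.1,"tz":8.0,"roll":0}
  ]
}}

```text
t: 2.47
ee_pos: [0.5821, 0.1794, 0.0906]
orientation: [3.096, 0.529, -0.01]
ft_force: [0.5, -0.0, 0.8]
finger_gap: 0.699
grasp_force: 0.0
```

Run:
```python
from h import *
t=read_camera("top");s=read_camera("side")
go((.5842,.1812,.019))
a=t["img"][140:260,150:310];b=s["img"][210:330,200:360]
cv2.imwrite("pics/g1.png",cv2.resize(np.vstack([a,b]),None,fx=2.4,fy=2.4,interpolation=2)[:,:,::-1])
```

```text
at [0.5856 0.18   0.0955] yaw x [0.943 0.332 0.003]
(0.5842, 0.1812, 0.019) [-0.11 -0.16  7.65]
```

View pics/g1.png

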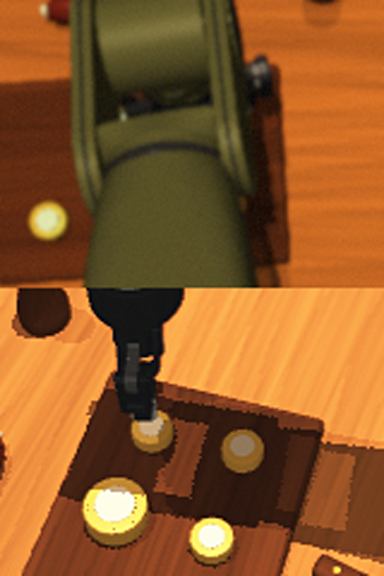

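The side view shows the gripper straddling cheese A, with no other cheese near the fingers. I'll go down and grip.

{"op": "play_rows", "data": {
  "commands": [
    {"tx":-0.1,"ty":-0.1,"tz":3,"roll":0},
    {"tx":-0.1,"ty":-0.1,"tz":5.5,"roll":0},
    {"tx":-0.1,"ty":-0.1,"tz":7,"roll":0},
    {"tx":-0.1,"ty":-0.1,"tz":7.3,"roll":0},
    {"tx":-0.1,"ty":-0.1,"tz":7.3,"roll":0},
    {"tx":-0.1,"ty":-0.1,"tz":7.3,"roll":0}
  ]
}}

```text
t: 3.07
ee_pos: [0.5852, 0.1809, 0.0233]
orientation: [-3.097, -0.529, -0.007]
ft_force: [0.3, 0.5, -0.5]
finger_gap: 0.701
grasp_force: 0.0
```

Run:
```python
from h import *
go((.5842,.1812,.019));print(telemetry.get_obs()["ft_force"])
```

```text
at [0.5852 0.1809 0.0233] yaw x [0.943 0.332 0.004]
(0.5842, 0.1812, 0.019) [-0.09 -0.07  0.43]
[ 0.25036309  0.47461241 -0.52497216]
```

{"op": "play_rows", "data": {
  "commands": [
    {"tx":-0.1,"ty":0,"tz":0.4,"roll":0},
    {"tx":-0.1,"ty":0,"tz":0.4,"roll":0}
  ]
}}

```text
t: 3.23
ee_pos: [0.5832, 0.1804, 0.0179]
orientation: [-3.097, -0.529, -0.004]
ft_force: [-1.0, 0.3, 0.4]
finger_gap: 0.701
grasp_force: 0.0
```

{"op": "play_rows", "data": {
  "commands": [
    {"tx":0,"ty":0,"tz":0,"roll":0},
    {"tx":0,"ty":0,"tz":0,"roll":0},
    {"tx":0,"ty":0,"tz":0,"roll":0},
    {"tx":0,"ty":0,"tz":0,"roll":0},
    {"tx":0,"ty":0,"tz":0,"roll":0}
  ],
  "gripper": 1,
  "newtons": 25
}}

```text
t: 3.65
ee_pos: [0.5828, 0.1804, 0.0172]
orientation: [-3.097, -0.53, -0.002]
ft_force: [-1.0, 0.1, 6.3]
finger_gap: 0.434
grasp_force: 25.4
```

{"op": "play_rows", "data": {
  "commands": [
    {"tx":0,"ty":0,"tz":-3,"roll":0},
    {"tx":0,"ty":0,"tz":-7,"roll":0},
    {"tx":0,"ty":0,"tz":-11,"roll":0},
    {"tx":-29.0,"ty":41.8,"tz":-13,"roll":0},
    {"tx":-29.0,"ty":41.8,"tz":-13,"roll":0},
    {"tx":-29.0,"ty":41.8,"tz":-13,"roll":0},
    {"tx":-29.0,"ty":41.8,"tz":-13,"roll":0},
    {"tx":-29.0,"ty":41.8,"tz":-13,"roll":0},
    {"tx":-29.0,"ty":41.8,"tz":-13,"roll":0},
    {"tx":-29.0,"ty":41.8,"tz":-13,"roll":0}
  ]
}}

```text
t: 4.48
ee_pos: [0.5039, -0.1023, 0.1374]
orientation: [-3.096, -0.53, 0.0]
ft_force: [1.6, -0.8, -0.9]
finger_gap: 0.434
grasp_force: 25.2
```

Run:
```python
from h import *
go((.4485,-.311,.15));print(telemetry.get_obs()["finger_gap"])
```

```text
at [ 0.5039 -0.1023  0.1374] yaw x [ 0.943  0.333 -0.   ]
(0.4485, -0.311, 0.15) [-12.17  17.84  -1.26]
0.43427975065028435
```

{"op": "play_rows", "data": {
  "commands": [
    {"tx":-12.2,"ty":17.8,"tz":-0.6,"roll":0},
    {"tx":-12.2,"ty":17.8,"tz":-0.6,"roll":0},
    {"tx":-12.2,"ty":17.8,"tz":-0.6,"roll":0},
    {"tx":-12.2,"ty":17.8,"tz":-0.6,"roll":0},
    {"tx":-12.2,"ty":17.8,"tz":-0.6,"roll":0},
    {"tx":-12.2,"ty":17.8,"tz":-0.6,"roll":0},
    {"tx":-12.2,"ty":17.8,"tz":-0.6,"roll":0},
    {"tx":-12.2,"ty":17.8,"tz":-0.6,"roll":0},
    {"tx":-12.2,"ty":17.8,"tz":-0.6,"roll":0},
    {"tx":-12.2,"ty":17.8,"tz":-0.6,"roll":0}
  ]
}}

```text
t: 5.32
ee_pos: [0.4495, -0.3075, 0.1434]
orientation: [-3.095, -0.533, 0.001]
ft_force: [0.4, 0.1, -0.0]
finger_gap: 0.432
grasp_force: 25.3
```

Run:
```python
from h import *
s=read_camera("side")
go((.4485,-.311,.084))
cv2.imwrite("pics/j1.png",cv2.resize(s["img"][60:190,320:460],None,fx=4,fy=4,interpolation=2)[:,:,::-1])
```

```text
at [ 0.4496 -0.3076  0.1435] yaw x [ 0.942  0.334 -0.   ]
(0.4485, -0.311, 0.084) [-0.22  0.28  5.95]
```

View pics/j1.png

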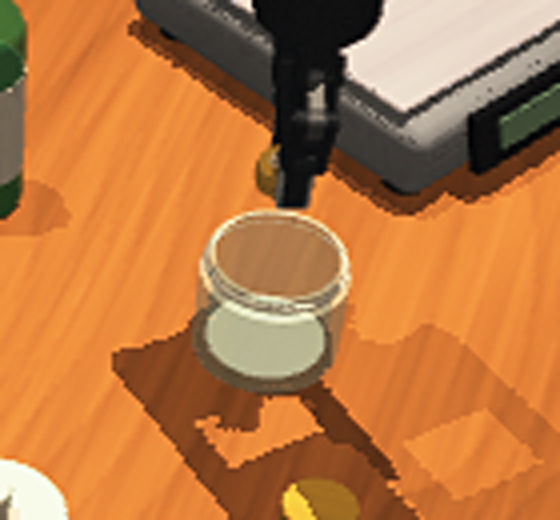

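The cheese is held above the jar mouth (mouth centre around (275,258) in the crop). I'll lower it and release.

{"op": "play_rows", "data": {
  "commands": [
    {"tx":-0.2,"ty":0.3,"tz":3,"roll":0},
    {"tx":-0.2,"ty":0.3,"tz":5.5,"roll":0},
    {"tx":-0.2,"ty":0.3,"tz":6,"roll":0},
    {"tx":-0.2,"ty":0.3,"tz":6,"roll":0},
    {"tx":-0.2,"ty":0.3,"tz":6,"roll":0}
  ]
}}

```text
t: 5.78
ee_pos: [0.4488, -0.3122, 0.0844]
orientation: [3.096, 0.531, 0.0]
ft_force: [1.1, -0.6, 0.2]
finger_gap: 0.433
grasp_force: 25.3
```

{"op": "play_rows", "data": {
  "commands": [
    {"tx":0,"ty":0,"tz":0,"roll":0},
    {"tx":0,"ty":0,"tz":0,"roll":0},
    {"tx":0,"ty":0,"tz":0,"roll":0},
    {"tx":0,"ty":0,"tz":-3,"roll":0},
    {"tx":0,"ty":0,"tz":-7,"roll":0},
    {"tx":0,"ty":0,"tz":-7,"roll":0}
  ],
  "gripper": -0.4
}}

```text
t: 6.28
ee_pos: [0.4522, -0.316, 0.1631]
orientation: [3.085, 0.528, 0.015]
ft_force: [1.1, -1.3, 2.4]
finger_gap: 0.702
grasp_force: 0.0
```

Run:
```python
from h import *
s=read_camera("side")
go((.5008,.1705,.15),(.5008,.1705,.021),(.4913,.2616,.15))
im=s["img"].astype(int)
m=(im[:,:,0]>150)&(im[:,:,1]>130)&(im[:,:,2]<110)
n,l,st_,ce=cv2.connectedComponentsWithStats(m.astype(np.uint8))
print([(ce[i].round(),st_[i,4]) for i in range(1,n) if st_[i,4]>15])
```

```text
at [ 0.4513 -0.3153  0.1604] yaw x [0.943 0.332 0.006]
(0.5008, 0.1705, 0.15) [ 20.81 -44.18   0.71]
(0.5008, 0.1705, 0.021) [ 20.73 -44.31  13.61]
(0.4913, 0.2616, 0.15) [ 22.94 -53.09   0.63]
[(array([197., 182.]), np.int32(18196)), (array([348.,  22.]), np.int32(61)), (array([375.,  28.]), np.int32(117)), (array([385.,  25.]), np.int32(34)), (array([323.,  42.]), np.int32(27)), (array([343.,  44.]), np.int32(35)), (array([327.,  49.]), np.int32(88)), (array([493.,  60.]), np.int32(52)), (array([530.,  67.]), np.int32(258)), (array([547.,  68.]), np.int32(151)), (array([557.,  69.]), np.int32(91)), (array([573.,  69.]), np.int32(57)), (array([329.,  74.]), np.int32(47)), (array([347., 234.]), np.int32(22770)), (array([524.,  98.]), np.int32(894)), (array([445., 128.]), np.int32(2560)), (array([282., 138.]), np.int32(408)), (array([480., 156.]), np.int32(238)), (array([513., 167.]), np.int32(1885)), (array([293., 158.]), np.int32(41)), (array([387., 167.]), np.int32(230)), (array([433., 170.]), np.int32(184)), (array([444., 174.]), np.int32(85)), (array([271., 184.]), np.int32(95)),
[... 1021 characters left out ...]
[512., 363.]), np.int32(17)), (array([133., 369.]), np.int32(32)), (array([390., 372.]), np.int32(41)), (array([462., 374.]), np.int32(72)), (array([492., 379.]), np.int32(130)), (array([519., 382.]), np.int32(83)), (array([185., 385.]), np.int32(213)), (array([382., 385.]), np.int32(58)), (array([482., 383.]), np.int32(75)), (array([354., 386.]), np.int32(34)), (array([209., 387.]), np.int32(275)), (array([469., 385.]), np.int32(145)), (array([193., 384.]), np.int32(17)), (array([336., 390.]), np.int32(229)), (array([362., 390.]), np.int32(35)), (array([399., 387.]), np.int32(38)), (array([420., 388.]), np.int32(43)), (array([ 75., 390.]), np.int32(20)), (array([390., 393.]), np.int32(35))]
```

{"op": "play_rows", "data": {
  "commands": [
    {"tx":20.9,"ty":-43.8,"tz":0,"roll":0},
    {"tx":20.9,"ty":-43.8,"tz":0,"roll":0},
    {"tx":20.9,"ty":-43.8,"tz":0,"roll":0},
    {"tx":20.9,"ty":-43.8,"tz":0,"roll":0},
    {"tx":20.9,"ty":-43.8,"tz":0,"roll":0},
    {"tx":20.9,"ty":-43.8,"tz":0,"roll":0},
    {"tx":20.9,"ty":-43.8,"tz":0,"roll":0},
    {"tx":20.9,"ty":-43.8,"tz":0,"roll":0},
    {"tx":20.9,"ty":-43.8,"tz":0,"roll":0},
    {"tx":20.9,"ty":-43.8,"tz":0,"roll":0}
  ]
}}

```text
t: 7.17
ee_pos: [0.4922, 0.1037, 0.1539]
orientation: [3.097, 0.53, 0.001]
ft_force: [2.1, -0.4, 1.0]
finger_gap: 0.701
grasp_force: 0.0
```

{"op": "play_rows", "data": {
  "commands": [
    {"tx":2.9,"ty":-6.1,"tz":0,"roll":0},
    {"tx":2.9,"ty":-6.1,"tz":0,"roll":0},
    {"tx":2.9,"ty":-6.1,"tz":4,"roll":0},
    {"tx":2.9,"ty":-6.1,"tz":8,"roll":0},
    {"tx":2.9,"ty":-6.1,"tz":8,"roll":0},
    {"tx":2.9,"ty":-6.1,"tz":8,"roll":0},
    {"tx":2.9,"ty":-6.1,"tz":8,"roll":0}
  ]
}}

```text
t: 7.75
ee_pos: [0.5005, 0.1687, 0.0753]
orientation: [-3.097, -0.529, -0.002]
ft_force: [0.2, 1.0, 0.4]
finger_gap: 0.697
grasp_force: 0.0
```

Run:
```python
from h import *
t=read_camera("top");s=read_camera("side")
go((.5008,.1705,.020))
a=t["img"][210:290,400:500];b=s["img"][100:180,340:440];c=s["img"][220:300,240:340]
cv2.imwrite("pics/g2.png",cv2.resize(np.hstack([a,b,c]),None,fx=2.6,fy=2.6,interpolation=2)[:,:,::-1])
```

```text
at [0.5018 0.1689 0.0769] yaw x [0.943 0.332 0.005]
(0.5008, 0.1705, 0.02) [-0.06 -0.19  5.69]
```

View pics/g2.png

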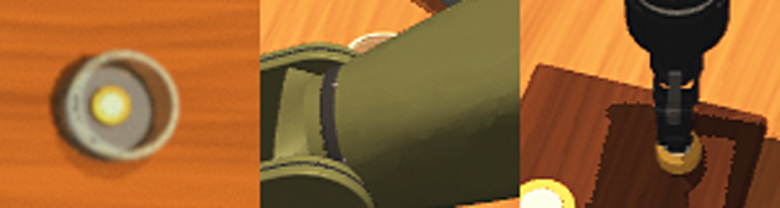

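Cheese A lies flat in the middle of the jar (left crop), and the gripper is over cheese B.

{"op": "play_rows", "data": {
  "commands": [
    {"tx":-0.1,"ty":-0.2,"tz":3,"roll":0},
    {"tx":-0.1,"ty":-0.2,"tz":5,"roll":0},
    {"tx":-0.1,"ty":-0.2,"tz":5.5,"roll":0},
    {"tx":-0.1,"ty":-0.2,"tz":5.5,"roll":0},
    {"tx":-0.1,"ty":-0.2,"tz":5.5,"roll":0}
  ]
}}

```text
t: 8.27
ee_pos: [0.4994, 0.1704, 0.0206]
orientation: [-3.097, -0.529, -0.004]
ft_force: [0.2, -0.6, 0.7]
finger_gap: 0.701
grasp_force: 0.0
```

{"op": "play_rows", "data": {
  "commands": [
    {"tx":0,"ty":0,"tz":0,"roll":0},
    {"tx":0,"ty":0,"tz":0,"roll":0},
    {"tx":0,"ty":0,"tz":0,"roll":0},
    {"tx":0,"ty":0,"tz":0,"roll":0},
    {"tx":0,"ty":0,"tz":0,"roll":0}
  ],
  "gripper": 1
}}

```text
t: 8.68
ee_pos: [0.4997, 0.1706, 0.021]
orientation: [3.097, 0.53, 0.005]
ft_force: [-1.0, -1.2, 5.6]
finger_gap: 0.429
grasp_force: 24.9
```

{"op": "play_rows", "data": {
  "commands": [
    {"tx":0,"ty":0,"tz":-3,"roll":0},
    {"tx":0,"ty":0,"tz":-7,"roll":0},
    {"tx":0,"ty":0,"tz":-11,"roll":0},
    {"tx":-20.8,"ty":43.7,"tz":-12,"roll":0},
    {"tx":-20.8,"ty":43.7,"tz":-12,"roll":0},
    {"tx":-20.8,"ty":43.7,"tz":-12,"roll":0},
    {"tx":-20.8,"ty":43.7,"tz":-12,"roll":0},
    {"tx":-20.8,"ty":43.7,"tz":-12,"roll":0},
    {"tx":-20.8,"ty":43.7,"tz":-12,"roll":0},
    {"tx":-20.8,"ty":43.7,"tz":-12,"roll":0}
  ]
}}

```text
t: 9.52
ee_pos: [0.4669, -0.1215, 0.1357]
orientation: [3.096, 0.53, 0.002]
ft_force: [0.1, -0.4, 0.1]
finger_gap: 0.43
grasp_force: 25.4
```

Run:
```python
from h import *
go((.4485,-.311,.14))
```

```text
at [ 0.4669 -0.1215  0.1357] yaw x [0.943 0.333 0.001]
(0.4485, -0.311, 0.14) [-8.04 17.26 -0.43]
```

{"op": "play_rows", "data": {
  "commands": [
    {"tx":-8.1,"ty":17.2,"tz":-0.5,"roll":0},
    {"tx":-8.1,"ty":17.2,"tz":-0.5,"roll":0},
    {"tx":-8.1,"ty":17.2,"tz":-0.5,"roll":0},
    {"tx":-8.1,"ty":17.2,"tz":-0.5,"roll":0},
    {"tx":-8.1,"ty":17.2,"tz":-0.5,"roll":0},
    {"tx":-8.1,"ty":17.2,"tz":-0.5,"roll":0},
    {"tx":-8.1,"ty":17.2,"tz":-0.5,"roll":0},
    {"tx":-8.1,"ty":17.2,"tz":-0.5,"roll":0}
  ]
}}

```text
t: 10.18
ee_pos: [0.448, -0.3083, 0.1398]
orientation: [-3.096, -0.529, -0.0]
ft_force: [0.1, -0.1, 0.2]
finger_gap: 0.433
grasp_force: 25.4
```

Run:
```python
from h import *
go((.4485,-.311,.085))
```

```text
at [ 0.448  -0.3083  0.1398] yaw x [0.943 0.332 0.   ]
(0.4485, -0.311, 0.085) [-0.05  0.28  5.48]
```

{"op": "play_rows", "data": {
  "commands": [
    {"tx":0,"ty":0.3,"tz":3,"roll":0},
    {"tx":0,"ty":0.3,"tz":5,"roll":0},
    {"tx":0,"ty":0.3,"tz":5.4,"roll":0},
    {"tx":0,"ty":0.3,"tz":5.4,"roll":0},
    {"tx":0,"ty":0.3,"tz":5.4,"roll":0}
  ]
}}

```text
t: 10.6
ee_pos: [0.4496, -0.3109, 0.0865]
orientation: [3.096, 0.532, 0.0]
ft_force: [-0.2, -0.9, 0.0]
finger_gap: 0.431
grasp_force: 25.4
```

{"op": "play_rows", "data": {
  "commands": [
    {"tx":0,"ty":0,"tz":0,"roll":0},
    {"tx":0,"ty":0,"tz":0,"roll":0},
    {"tx":0,"ty":0,"tz":0,"roll":0},
    {"tx":0,"ty":0,"tz":-3,"roll":0},
    {"tx":0,"ty":0,"tz":-6,"roll":0},
    {"tx":0,"ty":0,"tz":-6.5,"roll":0}
  ],
  "gripper": -0.4
}}

```text
t: 11.1
ee_pos: [0.4517, -0.3139, 0.1574]
orientation: [3.089, 0.528, 0.01]
ft_force: [1.7, -0.4, 1.3]
finger_gap: 0.703
grasp_force: 0.0
```

{"op": "play_rows", "data": {
  "commands": [
    {"tx":23.0,"ty":-52.8,"tz":0,"roll":0},
    {"tx":23.0,"ty":-52.8,"tz":0,"roll":0},
    {"tx":23.0,"ty":-52.8,"tz":0,"roll":0},
    {"tx":23.0,"ty":-52.8,"tz":0,"roll":0},
    {"tx":23.0,"ty":-52.8,"tz":0,"roll":0},
    {"tx":23.0,"ty":-52.8,"tz":0,"roll":0},
    {"tx":23.0,"ty":-52.8,"tz":0,"roll":0},
    {"tx":23.0,"ty":-52.8,"tz":0,"roll":0},
    {"tx":23.0,"ty":-52.8,"tz":0,"roll":0},
    {"tx":23.0,"ty":-52.8,"tz":0,"roll":0}
  ]
}}

```text
t: 11.93
ee_pos: [0.4791, 0.106, 0.1516]
orientation: [3.096, 0.529, 0.003]
ft_force: [1.5, -0.5, -0.4]
finger_gap: 0.696
grasp_force: 0.0
```

{"op": "play_rows", "data": {
  "commands": [
    {"tx":6.3,"ty":-14.5,"tz":0,"roll":0},
    {"tx":6.3,"ty":-14.5,"tz":0,"roll":0},
    {"tx":6.3,"ty":-14.5,"tz":0,"roll":0},
    {"tx":6.3,"ty":-14.5,"tz":0,"roll":0},
    {"tx":6.3,"ty":-14.5,"tz":4,"roll":0},
    {"tx":6.3,"ty":-14.5,"tz":7.5,"roll":0},
    {"tx":6.3,"ty":-14.5,"tz":7.5,"roll":0},
    {"tx":6.3,"ty":-14.5,"tz":7.5,"roll":0},
    {"tx":6.3,"ty":-14.5,"tz":7.5,"roll":0}
  ]
}}

```text
t: 12.68
ee_pos: [0.4914, 0.2618, 0.0776]
orientation: [-3.096, -0.529, -0.003]
ft_force: [1.1, -0.8, 0.7]
finger_gap: 0.699
grasp_force: 0.0
```

Run:
```python
from h import *
t=read_camera("top");s=read_camera("side")
go((.4913,.2616,.020))
a=t["img"][210:290,400:500];c=s["img"][260:340,240:340]
cv2.imwrite("pics/g3.png",cv2.resize(np.hstack([a,c]),None,fx=3,fy=3,interpolation=2)[:,:,::-1])
```

```text
at [0.4924 0.262  0.0789] yaw x [0.943 0.332 0.005]
(0.4913, 0.2616, 0.02) [-0.14  0.01  5.89]
```

View pics/g3.png

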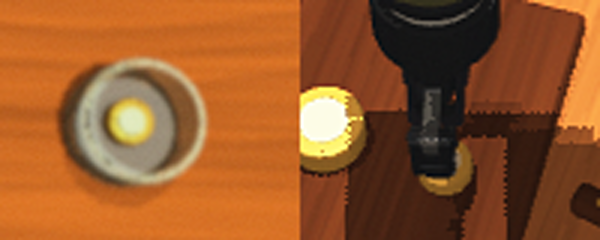

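Cheese B stacked neatly on A. The gripper is over cheese C.

{"op": "play_rows", "data": {
  "commands": [
    {"tx":-0.1,"ty":0,"tz":3,"roll":0},
    {"tx":-0.1,"ty":0,"tz":5,"roll":0},
    {"tx":-0.1,"ty":0,"tz":5.7,"roll":0},
    {"tx":-0.1,"ty":0,"tz":5.7,"roll":0},
    {"tx":-0.1,"ty":0,"tz":5.7,"roll":0}
  ]
}}

```text
t: 13.2
ee_pos: [0.4905, 0.2615, 0.0204]
orientation: [-3.096, -0.529, -0.003]
ft_force: [0.1, 0.1, 0.1]
finger_gap: 0.7
grasp_force: 0.0
```

{"op": "play_rows", "data": {
  "commands": [
    {"tx":0,"ty":0,"tz":0,"roll":0},
    {"tx":0,"ty":0,"tz":0,"roll":0},
    {"tx":0,"ty":0,"tz":0,"roll":0},
    {"tx":0,"ty":0,"tz":0,"roll":0},
    {"tx":0,"ty":0,"tz":0,"roll":0}
  ],
  "gripper": 1
}}

```text
t: 13.62
ee_pos: [0.491, 0.2619, 0.0211]
orientation: [-3.096, -0.53, -0.006]
ft_force: [-0.6, -0.0, 6.6]
finger_gap: 0.431
grasp_force: 25.1
```

{"op": "play_rows", "data": {
  "commands": [
    {"tx":0,"ty":0,"tz":-3,"roll":0},
    {"tx":0,"ty":0,"tz":-7,"roll":0},
    {"tx":0,"ty":0,"tz":-11,"roll":0},
    {"tx":-23.0,"ty":52.6,"tz":-12,"roll":0},
    {"tx":-23.0,"ty":52.6,"tz":-12,"roll":0},
    {"tx":-23.0,"ty":52.6,"tz":-12,"roll":0},
    {"tx":-23.0,"ty":52.6,"tz":-12,"roll":0},
    {"tx":-23.0,"ty":52.6,"tz":-12,"roll":0},
    {"tx":-23.0,"ty":52.6,"tz":-12,"roll":0},
    {"tx":-23.0,"ty":52.6,"tz":-12,"roll":0}
  ]
}}

```text
t: 14.45
ee_pos: [0.4676, -0.0312, 0.1346]
orientation: [3.096, 0.53, 0.002]
ft_force: [0.4, 0.5, -0.2]
finger_gap: 0.434
grasp_force: 25.3
```

Run:
```python
from h import *
go((.4485,-.311,.14))
```

```text
at [ 0.4676 -0.0312  0.1346] yaw x [0.943 0.333 0.001]
(0.4485, -0.311, 0.14) [-11.11  25.75  -0.54]
```

{"op": "play_rows", "data": {
  "commands": [
    {"tx":-11.1,"ty":25.8,"tz":-0.6,"roll":0},
    {"tx":-11.1,"ty":25.8,"tz":-0.6,"roll":0},
    {"tx":-11.1,"ty":25.8,"tz":-0.6,"roll":0},
    {"tx":-11.1,"ty":25.8,"tz":-0.6,"roll":0},
    {"tx":-11.1,"ty":25.8,"tz":-0.6,"roll":0},
    {"tx":-11.1,"ty":25.8,"tz":-0.6,"roll":0},
    {"tx":-11.1,"ty":25.8,"tz":-0.6,"roll":0},
    {"tx":-11.1,"ty":25.8,"tz":-0.6,"roll":0},
    {"tx":-11.1,"ty":25.8,"tz":-0.6,"roll":0},
    {"tx":-11.1,"ty":25.8,"tz":-0.6,"roll":0}
  ]
}}

```text
t: 15.28
ee_pos: [0.4489, -0.3094, 0.1398]
orientation: [-3.096, -0.529, 0.0]
ft_force: [0.0, 0.3, -0.5]
finger_gap: 0.433
grasp_force: 25.4
```

Run:
```python
from h import *
go((.4485,-.311,.085))
```

```text
at [ 0.4489 -0.3094  0.1398] yaw x [0.943 0.332 0.   ]
(0.4485, -0.311, 0.085) [-0.09  0.14  5.48]
```

{"op": "play_rows", "data": {
  "commands": [
    {"tx":0,"ty":0.2,"tz":3,"roll":0},
    {"tx":0,"ty":0.2,"tz":5,"roll":0},
    {"tx":0,"ty":0.2,"tz":5.5,"roll":0},
    {"tx":0,"ty":0.2,"tz":5.5,"roll":0},
    {"tx":0,"ty":0.2,"tz":5.5,"roll":0}
  ]
}}

```text
t: 15.7
ee_pos: [0.4501, -0.3108, 0.0854]
orientation: [3.096, 0.532, 0.0]
ft_force: [0.2, -0.0, 1.0]
finger_gap: 0.431
grasp_force: 25.4
```

{"op": "play_rows", "data": {
  "commands": [
    {"tx":0,"ty":0,"tz":0,"roll":0},
    {"tx":0,"ty":0,"tz":0,"roll":0},
    {"tx":0,"ty":0,"tz":0,"roll":0},
    {"tx":0,"ty":0,"tz":-3,"roll":0},
    {"tx":0,"ty":0,"tz":-6,"roll":0},
    {"tx":0,"ty":0,"tz":-6.5,"roll":0},
    {"tx":0,"ty":0,"tz":-6.5,"roll":0}
  ],
  "gripper": -0.4
}}

```text
t: 16.28
ee_pos: [0.4516, -0.3132, 0.1541]
orientation: [3.091, 0.529, 0.008]
ft_force: [0.5, -0.4, -0.4]
finger_gap: 0.699
grasp_force: 0.0
```

Run:
```python
from h import *
go((.5632,-.0871,.15))
```

```text
at [ 0.4516 -0.3132  0.1541] yaw x [0.943 0.332 0.004]
(0.5632, -0.0871, 0.15) [ 18.04 -17.62   0.36]
```

{"op": "play_rows", "data": {
  "commands": [
    {"tx":18.2,"ty":-17.4,"tz":0.2,"roll":0},
    {"tx":18.2,"ty":-17.4,"tz":0.2,"roll":0},
    {"tx":18.2,"ty":-17.4,"tz":0.2,"roll":0},
    {"tx":18.2,"ty":-17.4,"tz":0.2,"roll":0},
    {"tx":18.2,"ty":-17.4,"tz":0.2,"roll":0},
    {"tx":18.2,"ty":-17.4,"tz":0.2,"roll":0},
    {"tx":18.2,"ty":-17.4,"tz":0.2,"roll":0},
    {"tx":18.2,"ty":-17.4,"tz":4.2,"roll":0},
    {"tx":18.2,"ty":-17.4,"tz":5.0,"roll":0},
    {"tx":18.2,"ty":-17.4,"tz":5.0,"roll":0}
  ],
  "gripper": -0.3
}}

```text
t: 17.12
ee_pos: [0.5598, -0.0861, 0.0949]
orientation: [-3.093, -0.529, 0.014]
ft_force: [0.5, -0.2, -0.0]
finger_gap: 0.652
grasp_force: 0.0
```

Run:
```python
from h import *
t=read_camera("top");s=read_camera("side")
go((.5632,-.0871,.018))
a=rect(t,.08,.37,.53,-.39,-.23,1800);b=rect(s,.08,.37,.53,-.39,-.23,1800)
c=cv2.resize(s["img"][130:220,270:360],(288,288),interpolation=2)
for i in(a,b):
  for k in range(1,16): cv2.line(i,(k*18,0),(k*18,4 if k%5 else 12),(0,0,255),1);cv2.line(i,(0,k*18),(4 if k%5 else 12,k*18),(0,0,255),1)
cv2.imwrite("pics/g4.png",np.hstack([a,b,c])[:,:,::-1])
```

```text
at [ 0.5628 -0.0874  0.0993] yaw x [ 0.943  0.332 -0.002]
(0.5632, -0.0871, 0.018) [ 0.06 -0.    8.13]
```

View pics/g4.png

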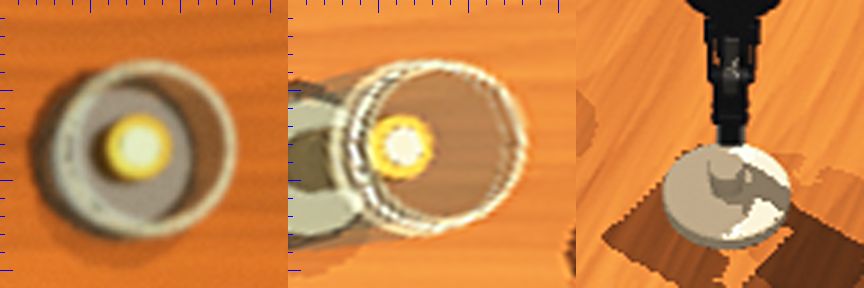

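Three cheeses are stacked in the jar and the gripper is above the lid's knob. I'll fit the jar centre with projected circles and lower onto the knob.

Run:
```python
from h import *
from scipy.optimize import minimize
th=np.linspace(0,2*np.pi,180,endpoint=False)
def fit(c,circ,x0):
    g=cv2.GaussianBlur(c["img"],(0,0),.8).astype(np.float32)
    G=np.sqrt(sum(cv2.Sobel(g,cv2.CV_32F,1,0)**2+cv2.Sobel(g,cv2.CV_32F,0,1)**2 for _ in [0]).sum(2)) 
    def sc(x,y):
        v=0
        for r,z in circ:
            P=np.c_[x+r*np.cos(th),y+r*np.sin(th),np.full(180,z)]
            q=(c["R"]@P.T+c["t"][:,None]);q=c["intrinsics"]@q;q=(q[:2]/q[2]).astype(np.float32)
            v+=cv2.remap(G,q[0][None],q[1][None],1).mean()
        return v
    return max((sc(x,y),x,y) for x in np.arange(x0[0]-.009,x0[0]+.009,.0005) for y in np.arange(x0[1]-.009,x0[1]+.009,.0005))
o=[]
for n in("top","side"):
    c=read_camera(n)
    for circ in([(.048,.073)],[(.041,.08)],[(.048,.073),(.041,.08)],[(.048,.073),(.041,.08),(.05,.066)]):print(n,circ,np.round(fit(c,circ,(.448,-.312)),4))
    print("lid",np.round(fit(c,[(.05,.015),(.05,.0)] if n=="side" else [(.05,.015)],(.563,-.087)),4))
    print("base",np.round(fit(c,[(.05,.0)],(.448,-.312)),4), "cheese", np.round(fit(c,[(.019,.06)],(.449,-.311)),4))
p,_=st();print(p)
```

```text
top [(0.048, 0.073)] [ 3.210795e+02  4.460000e-01 -3.090000e-01]
top [(0.041, 0.08)] [268.3386   0.4485  -0.3145]
top [(0.048, 0.073), (0.041, 0.08)] [ 5.263059e+02  4.485000e-01 -3.145000e-01]
top [(0.048, 0.073), (0.041, 0.08), (0.05, 0.066)] [ 8.500369e+02  4.485000e-01 -3.145000e-01]
lid [ 1.128976e+02  5.720000e-01 -8.700000e-02]
base [231.5131   0.4535  -0.3095] cheese [303.634   0.451  -0.313]
side [(0.048, 0.073)] [281.6645   0.449   -0.3075]
side [(0.041, 0.08)] [291.3439   0.45    -0.3145]
side [(0.048, 0.073), (0.041, 0.08)] [ 5.304304e+02  4.500000e-01 -3.145000e-01]
side [(0.048, 0.073), (0.041, 0.08), (0.05, 0.066)] [ 8.19766e+02  4.50500e-01 -3.16000e-01]
lid [ 6.978848e+02  5.650000e-01 -8.850000e-02]
base [ 3.344254e+02  4.550000e-01 -3.130000e-01] cheese [ 3.320097e+02  4.525000e-01 -3.140000e-01]
[ 0.56423899 -0.08787632  0.10136693]
```

{"op": "play_rows", "data": {
  "commands": [
    {"tx":0,"ty":0,"tz":3,"roll":0},
    {"tx":0,"ty":0,"tz":6,"roll":0},
    {"tx":0,"ty":0,"tz":7.5,"roll":0},
    {"tx":0,"ty":0,"tz":7.8,"roll":0},
    {"tx":0,"ty":0,"tz":7.8,"roll":0},
    {"tx":0,"ty":0,"tz":7.8,"roll":0}
  ]
}}

```text
t: 17.82
ee_pos: [0.565, -0.0877, 0.0239]
orientation: [3.096, 0.529, 0.004]
ft_force: [0.1, -0.8, 0.7]
finger_gap: 0.651
grasp_force: 0.0
```

{"op": "play_rows", "data": {
  "commands": [
    {"tx":-0.1,"ty":0,"tz":0.5,"roll":0},
    {"tx":-0.1,"ty":0,"tz":0.5,"roll":0},
    {"tx":-0.1,"ty":0,"tz":0.5,"roll":0}
  ]
}}

```text
t: 18.07
ee_pos: [0.5631, -0.0875, 0.0178]
orientation: [3.096, 0.529, 0.002]
ft_force: [0.9, 0.0, 0.6]
finger_gap: 0.649
grasp_force: 0.0
```

{"op": "play_rows", "data": {
  "commands": [
    {"tx":0,"ty":0,"tz":0,"roll":0},
    {"tx":0,"ty":0,"tz":0,"roll":0},
    {"tx":0,"ty":0,"tz":0,"roll":0},
    {"tx":0,"ty":0,"tz":0,"roll":0},
    {"tx":0,"ty":0,"tz":0,"roll":0},
    {"tx":0,"ty":0,"tz":0,"roll":0}
  ],
  "gripper": 1,
  "newtons": 70
}}

```text
t: 18.57
ee_pos: [0.5632, -0.0875, 0.0177]
orientation: [3.096, 0.53, 0.002]
ft_force: [-0.2, 0.3, 5.9]
finger_gap: 0.307
grasp_force: 69.3
```

Run:
```python
from h import *
p,R=st();print(p,R.round(4).tolist())
go(p+[-.1143,-.2268,.12])
```

```text
[ 0.56318265 -0.08747002  0.01767721] [[0.9431, 0.3324, 0.0011], [0.3324, -0.9431, -0.0003], [0.0009, 0.0006, -1.0]]
at [ 0.5632 -0.0875  0.0177] yaw x [0.943 0.332 0.001]
[ 0.44888265 -0.31427002  0.13767721] [-18.31  17.6  -12.01]
```

{"op": "play_rows", "data": {
  "commands": [
    {"tx":0,"ty":0,"tz":-1,"roll":0},
    {"tx":0,"ty":0,"tz":-3.5,"roll":0},
    {"tx":0,"ty":0,"tz":-7,"roll":0},
    {"tx":0,"ty":0,"tz":-11,"roll":0},
    {"tx":-5,"ty":4.8,"tz":-12,"roll":0},
    {"tx":-8,"ty":7.6,"tz":-12,"roll":0},
    {"tx":-11,"ty":10.5,"tz":-12,"roll":0},
    {"tx":-14,"ty":13.4,"tz":-12,"roll":0},
    {"tx":-17,"ty":16.3,"tz":-12,"roll":0},
    {"tx":-18.3,"ty":17.6,"tz":-12,"roll":0}
  ]
}}

```text
t: 19.4
ee_pos: [0.4489, -0.3114, 0.1369]
orientation: [-3.096, -0.53, 0.0]
ft_force: [1.1, -0.7, -1.0]
finger_gap: 0.307
grasp_force: 69.1
```

{"op": "play_rows", "data": {
  "commands": [
    {"tx":0,"ty":0,"tz":0.6,"roll":0},
    {"tx":0,"ty":0,"tz":1.2,"roll":0},
    {"tx":0,"ty":0,"tz":1.6,"roll":0},
    {"tx":0,"ty":0,"tz":1.6,"roll":0},
    {"tx":0,"ty":0,"tz":1.6,"roll":0}
  ]
}}

```text
t: 19.82
ee_pos: [0.4507, -0.3086, 0.1201]
orientation: [-3.095, -0.533, 0.002]
ft_force: [-0.6, -0.2, -0.2]
finger_gap: 0.311
grasp_force: 69.2
```

Run:
```python
from h import *
s=read_camera("side")
p,R=st();go((.4493,-.3147,.10))
a=cv2.resize(s["img"][70:190,320:460],None,fx=4,fy=4,interpolation=2)
# overlay: expected lid edge circle (r50 at skirt bottom/top, centred on TCP) and jar bead circle
th=np.linspace(0,2*np.pi,120)
for (x,y),r,z,col in((p[:2],.05,p[2]-.0177,(255,0,0)),(p[:2],.05,p[2]-.0027,(255,0,0)),((.450,-.3145),.048,.073,(0,0,255)),((.450,-.3145),.041,.08,(0,0,255))):
    q=s["intrinsics"]@(s["R"]@np.c_[x+r*np.cos(th),y+r*np.sin(th),0*th+z].T+s["t"][:,None]);q=((q[:2]/q[2]).T-[320,70]+.5)*4
    cv2.polylines(a,[q.astype(np.int32)],True,col,1)
cv2.imwrite("pics/l1.png",a[:,:,::-1])
```

```text
at [ 0.451  -0.3088  0.1206] yaw x [ 0.942  0.334 -0.   ]
(0.4493, -0.3147, 0.1) [-0.35  0.5   2.06]
```

View pics/l1.png

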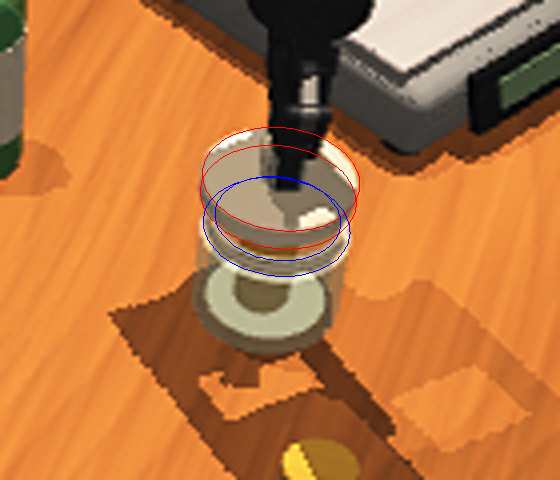

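The lid is held level above the jar, and the predicted circles match the picture to about 1 mm. I need to shift roughly 6 mm to centre it over the neck.

{"op": "play_rows", "data": {
  "commands": [
    {"tx":-0.4,"ty":0.45,"tz":0,"roll":0},
    {"tx":-0.4,"ty":0.45,"tz":0.5,"roll":0},
    {"tx":-0.4,"ty":0.45,"tz":1,"roll":0},
    {"tx":-0.4,"ty":0.45,"tz":1,"roll":0},
    {"tx":-0.4,"ty":0.45,"tz":1,"roll":0}
  ]
}}

```text
t: 20.28
ee_pos: [0.4478, -0.3154, 0.1102]
orientation: [-3.096, -0.53, 0.001]
ft_force: [0.3, 0.7, -1.2]
finger_gap: 0.31
grasp_force: 69.2
```

Run:
```python
from h import *
go((.449,-.3143,.10));print(telemetry.get_obs()["ft_force"])
```

```text
at [ 0.4478 -0.3154  0.1102] yaw x [ 0.943  0.332 -0.001]
(0.449, -0.3143, 0.1) [ 0.15 -0.06  1.02]
[ 0.30851491  0.6670813  -1.19136091]
```

{"op": "play_rows", "data": {
  "commands": [
    {"tx":0.1,"ty":0,"tz":0.3,"roll":0},
    {"tx":0.1,"ty":0,"tz":0.6,"roll":0},
    {"tx":0.1,"ty":0,"tz":0.9,"roll":0},
    {"tx":0.1,"ty":0,"tz":1.2,"roll":0},
    {"tx":0.1,"ty":0,"tz":1.2,"roll":0}
  ]
}}

```text
t: 20.7
ee_pos: [0.4486, -0.3151, 0.0979]
orientation: [-3.095, -0.529, 0.002]
ft_force: [-1.3, 0.1, -0.5]
finger_gap: 0.31
grasp_force: 69.2
```

{"op": "play_rows", "data": {
  "commands": [
    {"tx":0,"ty":0,"tz":0.15,"roll":0},
    {"tx":0,"ty":0,"tz":0.3,"roll":0},
    {"tx":0,"ty":0,"tz":0.4,"roll":0},
    {"tx":0,"ty":0,"tz":0.4,"roll":0}
  ]
}}

```text
t: 21.03
ee_pos: [0.449, -0.3154, 0.0947]
orientation: [-3.096, -0.53, 0.0]
ft_force: [-0.0, 0.2, -1.5]
finger_gap: 0.31
grasp_force: 69.2
```

The lid is past the rim with no contact force, so it is centred. Now I'll press.

{"op": "play_rows", "data": {
  "commands": [
    {"tx":0,"ty":0,"tz":0.1,"roll":0},
    {"tx":0,"ty":0,"tz":0.2,"roll":0},
    {"tx":0,"ty":0,"tz":0.3,"roll":0},
    {"tx":0,"ty":0,"tz":0.3,"roll":0}
  ]
}}

```text
t: 21.37
ee_pos: [0.4494, -0.3156, 0.0926]
orientation: [3.096, 0.53, 0.0]
ft_force: [-1.1, 1.1, 4.5]
finger_gap: 0.307
grasp_force: 69.6
```

{"op": "play_rows", "data": {
  "commands": [
    {"tx":0,"ty":0,"tz":0.1,"roll":0},
    {"tx":0,"ty":0,"tz":0.2,"roll":0},
    {"tx":0,"ty":0,"tz":0.2,"roll":0}
  ]
}}

```text
t: 21.62
ee_pos: [0.4499, -0.3158, 0.092]
orientation: [3.096, 0.53, 0.002]
ft_force: [-1.2, 2.0, 8.0]
finger_gap: 0.305
grasp_force: 70.3
```

{"op": "play_rows", "data": {
  "commands": [
    {"tx":0,"ty":0,"tz":0.1,"roll":0},
    {"tx":0,"ty":0,"tz":0.2,"roll":0},
    {"tx":0,"ty":0,"tz":0.2,"roll":0}
  ]
}}

```text
t: 21.87
ee_pos: [0.4498, -0.3158, 0.09]
orientation: [3.096, 0.53, 0.002]
ft_force: [-3.0, 1.8, -0.7]
finger_gap: 0.307
grasp_force: 68.9
```

{"op": "play_rows", "data": {
  "commands": [
    {"tx":0,"ty":0,"tz":0.1,"roll":0},
    {"tx":0,"ty":0,"tz":0.1,"roll":0},
    {"tx":0,"ty":0,"tz":0.1,"roll":0}
  ]
}}

```text
t: 22.12
ee_pos: [0.4487, -0.3152, 0.0861]
orientation: [-3.096, -0.53, 0.001]
ft_force: [-0.8, 0.3, -1.0]
finger_gap: 0.307
grasp_force: 69.4
```

The lid clicked. I'll keep pressing to hold it home.

{"op": "play_rows", "data": {
  "commands": [
    {"tx":0,"ty":0,"tz":0.15,"roll":0},
    {"tx":0,"ty":0,"tz":0.3,"roll":0},
    {"tx":0,"ty":0,"tz":0.3,"roll":0}
  ]
}}

```text
t: 22.37
ee_pos: [0.449, -0.3155, 0.0855]
orientation: [-3.096, -0.53, 0.002]
ft_force: [-4.8, 4.2, 11.7]
finger_gap: 0.312
grasp_force: 71.0
```

{"op": "play_rows", "data": {
  "commands": [
    {"tx":0,"ty":0,"tz":0.1,"roll":0},
    {"tx":0,"ty":0,"tz":0.2,"roll":0},
    {"tx":0,"ty":0,"tz":0.2,"roll":0}
  ]
}}

```text
t: 22.62
ee_pos: [0.4492, -0.3156, 0.0854]
orientation: [-3.096, -0.53, 0.002]
ft_force: [-10.5, 7.5, 20.1]
finger_gap: 0.311
grasp_force: 71.8
```

{"op": "play_rows", "data": {
  "commands": [
    {"tx":-0.1,"ty":-0.15,"tz":-0.1,"roll":0},
    {"tx":-0.1,"ty":-0.15,"tz":-0.1,"roll":0},
    {"tx":-0.1,"ty":-0.15,"tz":-0.1,"roll":0},
    {"tx":-0.1,"ty":-0.15,"tz":-0.1,"roll":0}
  ]
}}

```text
t: 22.95
ee_pos: [0.449, -0.3154, 0.0855]
orientation: [3.094, 0.529, 0.004]
ft_force: [-1.6, 2.5, 11.1]
finger_gap: 0.307
grasp_force: 70.6
```

Run:
```python
from h import *
s=read_camera("side");o=telemetry.get_obs();print(o["ft_force"],o["ee_pos"],o["t"],o["ft_torque"])
cv2.imwrite("pics/f.png",cv2.resize(s["img"][80:180,330:450],None,fx=6,fy=6,interpolation=2)[:,:,::-1])
```

```text
[-1.28537662  1.3588322   9.450808  ] [ 0.44900711 -0.31545213  0.08547838] 23.0 [ 0.38836516  0.30989436 -0.01982768]
```

View pics/f.png

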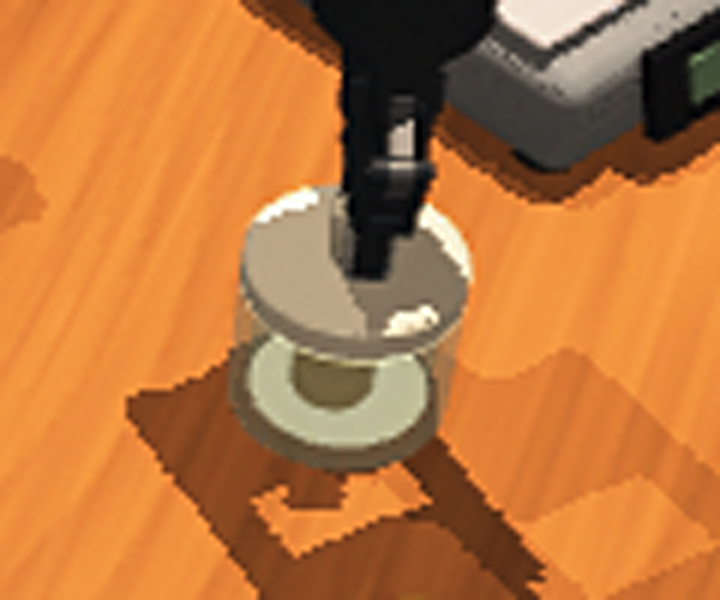

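The lid is seated flat all round on the upright jar, the sideways force is nearly gone, and the push is about 10 N. I'll add a little more and let it settle.

{"op": "play_rows", "data": {
  "commands": [
    {"tx":0,"ty":-0.05,"tz":0.1,"roll":0},
    {"tx":0,"ty":-0.05,"tz":0.1,"roll":0},
    {"tx":0,"ty":-0.05,"tz":0.1,"roll":0},
    {"tx":0,"ty":-0.05,"tz":0.1,"roll":0},
    {"tx":0,"ty":-0.05,"tz":0.1,"roll":0},
    {"tx":0,"ty":-0.05,"tz":0.1,"roll":0},
    {"tx":0,"ty":-0.05,"tz":0.1,"roll":0},
    {"tx":0,"ty":-0.05,"tz":0.1,"roll":0},
    {"tx":0,"ty":-0.05,"tz":0.1,"roll":0},
    {"tx":0,"ty":-0.05,"tz":0.1,"roll":0}
  ]
}}

```text
t: 23.83
ee_pos: [0.449, -0.3155, 0.0855]
orientation: [3.093, 0.529, 0.004]
ft_force: [-3.1, 0.7, 13.8]
finger_gap: 0.304
grasp_force: 71.2
```

```bash
python3 -c "
from station import ticket
print(ticket.hand_in())"
```

```text
the job is handed in; nothing more can be done
None
```

I handed the job in at about 24 s: three small cheeses are in the jar, and the lid is clicked home and still held down with about 14 N. The fourth and big cheeses were left untouched. The hand-in gave no verdict.

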